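# Mount the white reference plate, clip it fast and take a reading

## Robot

A 7-joint arm with a two-finger parallel gripper is mounted at the origin on a cart in front of the work surface, level with it; the furniture and walls round the work are solid. World frame = base frame: x ahead of the robot, y to its left, z up, the work surface at z = 0. Lengths are in m, angles in rad, forces in N, time in s.
With the tool pointing down it reaches from about 0.35 to 0.9 m from the base axis. Payload 7.2 kg.
Tool frame: the origin (TCP) lies midway between the tips of the shut fingers; the grasp point (between the pads) lies 19 mm behind it (pinch_z is the distance from the TCP to the grasp point, in m); z points along the fingers, y is the line along which they close (so a half turn about z gives the same grasp; the last joint's range is limited). The gripper opens to 85 mm and grips with 20 to 120 N. Pads are 22 mm wide; open, the fingers measure 114 mm over their backs; the gripper's body (76 mm by 85 mm) begins 54 mm behind the grasp point. The pads swing forward as they close: fully open they stand 13 mm farther back than shut.
Start: joints at [1.206, 0.411, -0.013, 1.596, 0.006, 1.134, -0.082], TCP at [0.183, -0.598, 0.231] pointing down, gripper open.
Joint ranges: [-2.95, 2.95], [-0.29, 1.99], [-1.47, 1.44], [0.14, 2.54], [-1.03, 4.17], [0.13, 1.85], [-2.86, 2.86]. Speed limits (rad/s): [2.39, 2.39, 3.01, 3.01, 3.14, 3.14, 3.14].

## Interface

Orientations are given as a 3x3 rotation matrix whose columns are the frame's x, y, z axes.
In Python, from workcell import get_state, grab_frame, get_calibration, hand_in, pinch_z gives the robot as it stands.
- The arm moves only by the tool carry_out, never from a script. Its argument "targets" is one flat list of numbers, 5 for each row, row after row: the shift along the world's x, y, z in cm, then the turn about the world's z in degrees, then the finger opening in cm, from 0 to 8.54. A call has 1 to 12 rows; each row shifts and turns the commanded pose from where the row before left it; what a row does not reach is not made up. A row lasts 1/12 s, in which the tool goes at most 41.7 mm and 7.16 degrees, less where a joint would pass 70% of its speed; a pose out of reach is approached as far as the arm can. A call is refused whole if a number of a shift passes 4.17 or a number of a turn 7.16, either way. A call with a gripper value outside its range is refused whole. The fingers move at their own pace and stop on an object; "force" is the grip in N (left out, the last holds). Time passes only in rows, so rows that do not move let the fingers close. It gives the time, the measured TCP pose, the force, the opening and the grip force at its end, in the units of the state.
- get_state(): the state, without advancing time (a new reading comes with each control period).
- grab_frame(name): name is "scene" or "top" or "wrist"; returns the picture (400x640x3 uint8, red, green, blue); there is no depth.
- get_calibration(name): a dict with "camera_matrix" (3x3 intrinsics, pixels), "dist" ([k1, k2, p1, p2, k3] as OpenCV has them; the pictures are not rectified), "position" and "rotation" of the camera in the world. Camera axes: x right, y up, looking along -z (the intrinsics and any distortion apply to the point x, -y, -z); pixel columns grow to the right and rows downward; lengths in m; the calibration is good to about 2 mm. A picture is of the moment at which its call begins: read the wrist's pose just before it. get_calibration takes no time and is no camera call; for the wrist camera it gives the pose at the moment of the call.
- hand_in(): hands the job in; it is judged then, once.
The state is a dict: "clock": time; "qpos": joint angles; "dq": joint speeds; "joint_torque": joint torques, N m; "eef_pos": TCP position; "orientation": TCP orientation; "force": force on the tool from outside, world axes, zero at the start; "torque": the same for the moment, N m; "width": finger opening in m; "gripper_force": force on a finger pad.
Only numpy, scipy, OpenCV 4.12 (cv2) and the standard library are available. Lean on these libraries where they do the work, as an engineer would, in place of code of your own. Each camera call takes 0.05 s, during which the arm holds its last target. There are 200 camera calls.

## Task

Check the colour reader against its white reference: take the white plate out of the rack and stand it fully down in the slot of the reader's stand, then unclip the orange spring clamp from its parking bar and clip it upright over the top of the plate and the steel tongue behind it, so that it pinches the two together. With the plate clipped, squeeze the reader's orange trigger all the way and let it go. Leave the black plate in the rack and do not disturb the things lying about.

Things in the scene. Friction and masses are not known exactly. Their poses are not given: they have to be found in the camera images.
- white_plate: loose white reference plate in an aluminium frame, 60 (x) x 8 (y) x 115 (z) mm, 0.13 kg, standing upright in one of the rack's two slots; same on both faces. Origin: centre of its underside; x along the width, y across the thickness, z up. Grip it by its two 60 mm apart side edges near the top, from above.
- black_plate: the same plate with a black face, in the rack's other slot, 55 mm from the white one; stays there.
- rack: fixed black rack, 85 x 115 mm base, with two grey slots 55 mm apart along its y, each along its x. Origin: centre of its underside on the worktop. Slot floors 10 mm and slot walls about 35 mm above the worktop; a plate in it reaches to 125 mm.
- station: fixed stand, grey base 90 (x) x 250 (y) x 10 mm, origin on the worktop. At y = -85 mm a flared aluminium slot 65 (x) x 12 (y) mm, walls to 42 mm high; close behind it (y -91 to -97 mm) an upright steel tongue 30 mm wide, to z = 118 mm. At y +12 to +112 mm the white colour reader looking at the slot: head to z = 82 mm, grip upright to z = 170 mm, orange trigger on the grip's -y side.
- slot_floor (a point): centre of the slot's floor, 10 mm above the worktop: where the origin of the seated plate belongs. Axes as the stand's.
- clip_point (a point): middle of the thickness of plate plus tongue (14 mm together when pinched), at the height of a seated plate's top edge, 125 mm above the worktop. Axes as the stand's: the clamp's y must lie along this y (either way round).
- grip_point (a point): on the axis of the reader's upright grip (30 x 28 mm), 145 mm above the worktop: the height to squeeze at. Axes as the stand's; the back of the grip is at y = +14 mm from here.
- trigger_pad (a point): outer face of the trigger's bulge near its upper end; at rest about 40 mm in -y from grip_point and level with it; moves about 12 mm towards the grip when squeezed.
- trigger (a joint): trigger angle: 0 at rest, 0.25 rad fully squeezed; springs back; needs about 8 N at the pad.
- park: fixed parking bar for the clamp: upright aluminium bar 36 (x) x 14 (y) mm, top 90 mm above the worktop, on a grey base 80 x 100 x 10 mm. Origin on the worktop under the bar, y across the bar's thickness.
- clamp: loose orange spring clamp like a big clothes peg, 0.13 kg, parked upright, handles up. Origin on its hinge pin; z up, x along the pin, y across the jaws. Handle bulges at z = +48 mm, 58 mm over their outsides in y, 34 mm when fully squeezed (7 to 12 N), which opens the jaws. Jaws 26 mm wide, down to z = -58 mm; gap 14 mm as parked, over 30 mm at the tips when open; stop block to z = -12 mm.
- clamp_jaw (a joint): clamp opening: 0 when its jaws hold something 14 mm thick, 0.5 rad with the handles squeezed to the stop, -0.12 with the jaws empty.
- beaker: small clear beaker, 55 x 55 x 70 mm; bystander, to be left alone. Origin: centre of its underside.
- timer: white timer, 62 x 62 x 19 mm; bystander, to be left alone. Origin: centre of its underside.
- label_tape: roll of tape, 48 x 48 x 18 mm; bystander, to be left alone. Origin: centre of its underside.
- spare_cap_1: orange screw cap, 53 x 53 x 30 mm; bystander, to be left alone. Origin: centre of its underside.
- marker_0: blue marker, 12 x 134 x 14 mm; bystander, to be left alone. Origin: centre of its underside.
- syringe: syringe, 23 x 138 x 23 mm, lying; bystander, to be left alone. Origin: centre of its underside.
Not all that is in view belongs to the job. Several things have the shape of the clamp; the one meant has the colours described above.

How it is judged:
By the outcome, as a careful person would: the job done as asked, in the order asked, and still so for the second after the job is handed in, with the robot touching nothing.
It also fails if it takes over 58 s, if anything falls off the work surface, if the arm or the gripper's body presses on something with over 40 N, if the wrist force passes 120 N, or if a joint passes its speed limit or range.

## Working session

There is one attempt and no reset: what is moved stays moved. The work goes in short steps, Python scripts to look and compute and a tool call to move; the robot and the scene stay as the last step left them, time stands still between calls to the robot, and variables do not carry over. Pictures are saved under pics/ and viewed, at most 10 in all, crops included, and the job is handed in when it is done.

Besides the shell and the picture viewer there is one more tool, called after "Request:" by a JSON object that holds its "fn" and its "kwargs", one argument or row to a line. carry_out: Moves the arm, as the interface text tells. Its arguments: {"type":"object","properties":{"targets":{"type":"array","items":{"type":"number"}},"force":{"type":"number"}},"required":["targets"]}

```bash
mkdir -p pics; cat > h.py <<'E'
import numpy as np, cv2
from workcell import *
def cal(n):
    c=get_calibration(n); return {k:np.array(c[k],float) for k in('camera_matrix','dist','position','rotation')}
def snap(n,f):
    c=cal(n); im=np.array(grab_frame(n)); cv2.imwrite(f'pics/{f}.png',im[...,::-1]); return im,c
def rays(c,px):
    p=cv2.undistortPoints(np.array(px,float).reshape(-1,1,2),c['camera_matrix'],c['dist']).reshape(-1,2)
    d=np.c_[p[:,0],-p[:,1],-np.ones(len(p))]; return d@c['rotation'].T
def onz(c,px,z):
    d=rays(c,px); return c['position']+d*((z-c['position'][2])/d[:,2])[:,None]
def tri(c1,p1,c2,p2):
    a=rays(c1,[p1])[0]; b=rays(c2,[p2])[0]
    s=np.linalg.lstsq(np.c_[a,-b],c2['position']-c1['position'],rcond=None)[0]
    A=c1['position']+s[0]*a; B=c2['position']+s[1]*b; return (A+B)/2,np.linalg.norm(A-B)
def proj(c,P):
    q=(np.array(P,float).reshape(-1,3)-c['position'])@c['rotation']; q=q*[1,-1,-1]
    return cv2.projectPoints(q,np.zeros(3),np.zeros(3),c['camera_matrix'],c['dist'])[0].reshape(-1,2)
E
python3 - <<'E'
from h import *
for n in('scene','top'):
    im,c=snap(n,n+'0'); print(n,c['position'],c['rotation'].round(3).tolist(),c['camera_matrix'][0,0])
print(get_state(),pinch_z)
E
```

```text
scene [-0.42221537  0.55979569  0.64043995] [[-0.521, 0.357, -0.775], [-0.853, -0.243, 0.462], [-0.024, 0.902, 0.432]] 412.8294515129392
top [ 0.40696554 -0.00667471  1.39323979] [[-0.013, 0.994, -0.111], [-1.0, -0.011, 0.011], [0.01, 0.111, 0.994]] 474.15326008011425
{'clock': 0.1, 'qpos': array([ 1.2058191 ,  0.41182865, -0.0126963 ,  1.59698483,  0.00561971,
        1.1342817 , -0.08224414]), 'dq': array([-0.0014371 , -0.00230584, -0.00173839, -0.0026588 ,  0.00095348,
        0.00014094, -0.00069712]), 'joint_torque': array([ 4.48260165e-03, -6.01822042e+01,  6.84708003e-01, -3.00088263e+01,
        1.39583851e-02,  6.40185885e-03,  4.29972704e-05]), 'eef_pos': array([ 0.18259079, -0.59726021,  0.23052178]), 'orientation': array([[ 9.56291454e-01,  2.92414694e-01, -5.49453185e-04],
       [ 2.92415183e-01, -9.56290495e-01,  1.36014324e-03],
       [-1.27710989e-04, -1.46136181e-03, -9.99998924e-01]]), 'force': array([-0.3001087 ,  0.34275181,  0.81794533]), 'torque': array([-0.0056219 ,  0.02199114,  0.02259475]), 'gripper_force': 0.0, 'width': 0.08539173186804554} 0.0187
```

View pics/scene0.png

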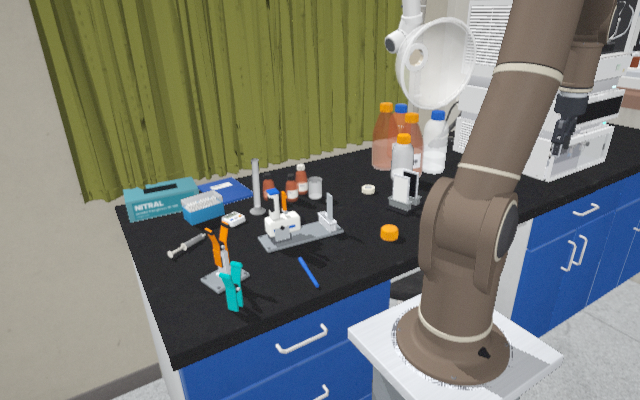

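View pics/top0.png

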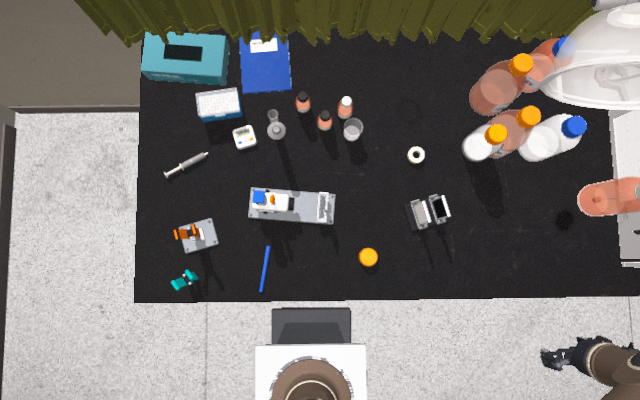

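The scene shows the orange clamp on its park base at scene (217,250) / top (188,234). A teal clamp-shaped thing stands at scene (233,285) / top (184,281). The orange one fits the description and the teal is a decoy. The stand is at top (291,206), and the rack at top (428,212) with the white plate on the left and the black one on the right. I'll confirm in an enlarged crop.

```bash
python3 - <<'E'
from h import *
t=cv2.imread('pics/top0.png'); s=cv2.imread('pics/scene0.png')
r=lambda im,x,y,w,h,k:cv2.resize(im[y:y+h,x:x+w],None,fx=k,fy=k,interpolation=cv2.INTER_CUBIC)
a=np.hstack([r(t,165,215,60,80,5),np.zeros((400,0,3),np.uint8),r(t,240,180,100,50,5)[:250].repeat(1,0) if 0 else cv2.copyMakeBorder(r(t,240,180,100,50,5),0,150,0,0,0)])
a[250:400,300:]=0
k=r(t,400,190,60,45,3.3)[:150]; a[250:250+len(k),300:300+k.shape[1]]=k
cv2.imwrite('pics/cropA.png',a)
b=np.hstack([r(s,190,210,70,110,5),cv2.copyMakeBorder(r(s,255,180,90,75,5),0,175,0,0,0)])
k=r(s,380,160,50,50,3.5); b[375:550,350:525]=k
cv2.imwrite('pics/cropB.png',b)
E
```

```text
(no output)
```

View pics/cropA.png

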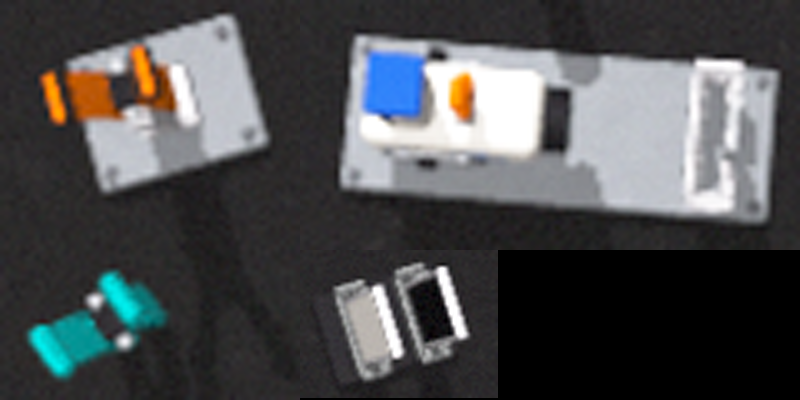

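View pics/cropB.png

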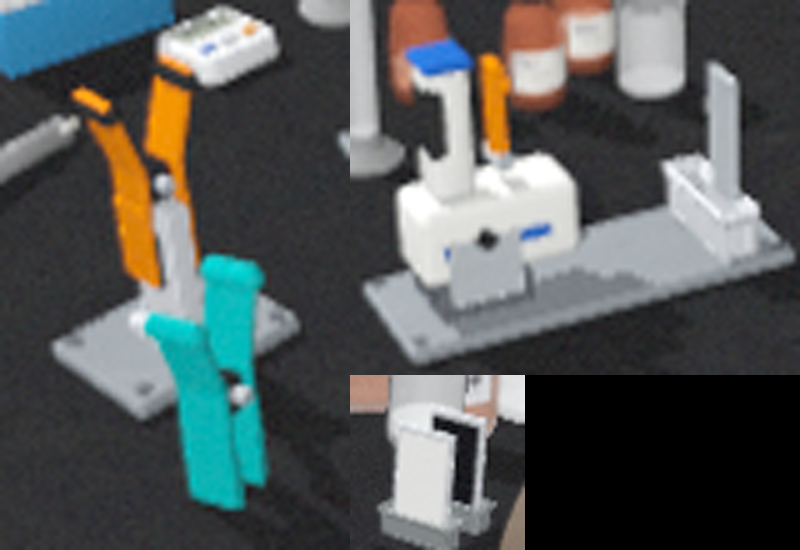

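```bash
cat > m.py <<'E'
from h import *
c=cal('top'); im=cv2.imread('pics/top0.png'); g=im.max(2); hsv=cv2.cvtColor(im,cv2.COLOR_BGR2HSV)
def rect(m,z,off):
    n,l,st,_=cv2.connectedComponentsWithStats(m.astype(np.uint8)); i=1+st[1:,4].argmax()
    ys,xs=np.where(l==i); P=onz(c,np.c_[xs+off[0],ys+off[1]],z)[:,:2]
    r=cv2.minAreaRect((P*1000).astype(np.float32)); return r
def crop(a,x,y,w,h): return a[y:y+h,x:x+w]
print('station',rect(crop(g,240,180,105,55)>85,.01,(240,180)))
print('park',rect((crop(g,168,212,60,48)>85)&~((crop(hsv,168,212,60,48)[...,1]>110)),.01,(168,212)))
for nm,x in(('white',406),('black',425)):
    pass
m=crop(g,402,190,55,45)>190; n,l,st,ce=cv2.connectedComponentsWithStats(m.astype(np.uint8))
for i in range(1,n):
    if st[i,4]>15:
        ys,xs=np.where(l==i); P=onz(c,np.c_[xs+402,ys+190],.125)[:,:2]*1000; r=cv2.minAreaRect(P.astype(np.float32)); print('strip',st[i,4],ce[i]+[402,190],P.mean(0),r)
h=crop(hsv,165,215,45,40); m=(h[...,0]<20)&(h[...,1]>150)
n,l,st,ce=cv2.connectedComponentsWithStats((m&(h[...,2]>200)).astype(np.uint8))
for i in range(1,n): print('orange',st[i],ce[i]+[165,215])
E
python3 m.py
```

```text
station ((553.7376098632812, 49.589080810546875), (251.3692626953125, 95.24562072753906), 84.61266326904297)
park ((467.9778137207031, 321.70196533203125), (81.40416717529297, 101.89454650878906), 15.768184661865234)
strip 69 [445.46376812 205.75362319] [ 533.93990464 -370.42702199] ((534.5496826171875, -370.1243896484375), (59.5382080078125, 7.799559593200684), 16.1144962310791)
strip 84 [425.77380952 211.21428571] [ 519.78010786 -316.48859683] ((519.1450805664062, -316.01593017578125), (59.40055465698242, 11.851945877075195), 15.313535690307617)
orange [26  9  5 10 23] [193.17391304 228.60869565]
orange [ 9 15  4  9 21] [175.33333333 234.        ]
```

Request:
{"fn": "carry_out", "kwargs": {
  "targets": [2.7, 2.25, 0.4, 7.1, 8.5, 2.7, 2.25, 0.4, 7.1, 8.5, 2.7, 2.25, 0.4, 7.1, 8.5, 2.7, 2.25, 0.4, 7.1, 8.5, 2.7, 2.25, 0.4, 7.1, 8.5, 2.7, 2.25, 0.4, 7.1, 8.5, 2.7, 2.25, 0.4, 7.1, 8.5, 2.7, 2.25, 0.4, 7.1, 8.5, 2.7, 2.25, 0.4, 7.1, 8.5, 2.7, 2.25, 0.4, 7.1, 8.5, 2.7, 2.25, 0.4, 7.1, 8.5, 2.7, 2.25, 0.4, 7.1, 8.5]
}}

```text
clock: 1.1
eef_pos: [0.5076, -0.3264, 0.2793]
orientation: [[-0.217, 0.976, -0.0], [0.976, 0.217, 0.0], [0.0, -0.0, -1.0]]
force: [0.6, -0.5, -0.8]
width: 0.0851
gripper_force: 0.0
```

Request:
{"fn": "carry_out", "kwargs": {
  "targets": [1.2, 1, 0, 3.4, 8.5, 0, 0, 0, 0, 8.5, 0, 0, 0, 0, 8.5]
}}

```text
clock: 1.35
eef_pos: [0.5191, -0.3168, 0.2787]
orientation: [[-0.27, 0.963, -0.001], [0.963, 0.27, 0.001], [0.001, -0.001, -1.0]]
force: [-0.7, -0.9, -1.3]
width: 0.0853
gripper_force: 0.0
```

```bash
python3 - <<'E'
from h import *
im,c=snap('wrist','w1'); s=get_state(); print(s['eef_pos'],s['orientation'].round(3).tolist(),s['qpos'].round(2),c['position'],c['rotation'].round(3).tolist())
E
```

```text
[ 0.51815584 -0.31807236  0.27865219] [[-0.268, 0.963, -0.001], [0.963, 0.268, 0.0], [0.0, -0.001, -1.0]] [ 0.81  0.39 -0.46  1.55  0.18  1.24  0.59] [ 0.49753242 -0.23854615  0.42140186] [[0.963, -0.257, -0.086], [0.271, 0.912, 0.307], [-0.0, -0.318, 0.948]]
```

View pics/w1.png

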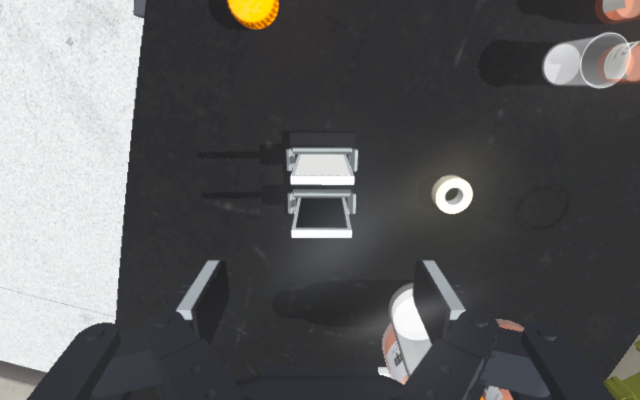

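The wrist view shows the white plate's top edge at (322,180) and the black one's at (321,233).

```bash
python3 - <<'E'
from h import *
im=cv2.imread('pics/w1.png'); 
c=cal('wrist'); g=im.min(2)
sub=g[135:250,270:375]; 
for thr in(200,):
  n,l,st,ce=cv2.connectedComponentsWithStats((sub>thr).astype(np.uint8))
  for i in range(1,n):
    if st[i,4]>60:
        ys,xs=np.where(l==i); P=onz(c,np.c_[xs+270,ys+135],.125)[:,:2]*1000
        print(st[i],ce[i]+[270,135],cv2.minAreaRect(P.astype(np.float32)))
print(g[165:195,322], g[225:245,322], g[180,285:360])
E
```

```text
[  21   20   63   30 1577] [322.15662651 170.34495878] ((517.5732421875, -309.73736572265625), (58.15886688232422, 27.55190658569336), 15.584588050842285)
[ 22  95  60   8 479] [321.43841336 233.49269311] ((534.5171508789062, -372.1907043457031), (58.50141525268555, 7.601706027984619), 15.596877098083496)
[224 225 224 224 224 224 224 224 224 219 209 245 254 254 254 254 254 254
 253 233 107  63  57  61  90 113 118 132 170 195] [ 62  66  96 147 187 240 253 253 253 252 252 251 224 108  79  80  81  79
  81  81] [ 49  47  48  49  67 167 254 254 254 254 254 254 254 254 254 254 254 254
 254 254 254 254 254 254 254 254 254 254 254 254 254 254 254 254 254 254
 254 254 254 254 254 254 254 254 254 254 254 254 254 254 254 254 254 254
 254 254 254 254 254 254 254 254 254 254 254 254 254 254 253 177  79  61
  61  61  60]
```

```bash
python3 - <<'E'
from h import *
im=cv2.imread('pics/w1.png'); c=cal('wrist'); g=im.min(2).astype(int)
m=np.zeros_like(g,bool); m[170:190,285:362]=g[170:190,285:362]>238
ys,xs=np.where(m); P=onz(c,np.c_[xs,ys],.125)[:,:2]*1000; print(cv2.minAreaRect(P.astype(np.float32)),P.mean(0))
s=get_state(); print(s['eef_pos'],np.degrees(np.arctan2(*s['orientation'][[1,0],1])))
E
```

```text
((519.8284301757812, -317.88507080078125), (58.12858581542969, 8.69921588897705), 15.605048179626465) [ 520.07138633 -318.79768486]
[ 0.51815584 -0.31807236  0.27865219] 15.529789839629958
```

Request:
{"fn": "carry_out", "kwargs": {
  "targets": [0.15, 0, -3.5, 0.1, 8.5, 0, 0, -3.5, 0, 8.5, 0, 0, -3.5, 0, 8.5, 0, 0, -3.5, 0, 8.5, 0, 0, -3.0, 0, 8.5, 0, 0, -1.5, 0, 8.5, 0, 0, -1.2, 0, 8.5, 0, 0, 0, 0, 5.5, 0, 0, 0, 0, 5.5, 0, 0, 0, 0, 5.5, 0, 0, 0, 0, 5.5],
  "force": 40
}}

```text
clock: 2.32
eef_pos: [0.5209, -0.3184, 0.0838]
orientation: [[-0.27, 0.963, 0.002], [0.963, 0.27, -0.001], [-0.002, 0.001, -1.0]]
force: [-0.5, -0.1, -0.7]
width: 0.0592
gripper_force: 43.2
```

Request:
{"fn": "carry_out", "kwargs": {
  "targets": [0, 0, 2, 0, 5.5, 0, 0, 4, 0, 5.5, 0, 0, 4, 0, 5.5, 0, 0, 4, 0, 5.5, 0.2, 2.9, 0, -3, 5.5, 0.2, 2.9, 0, -3, 5.5, 0.2, 2.9, 0, -3, 5.5, 0.2, 2.9, 0, -3, 5.5, 0.2, 2.9, 0, -3, 5.5, 0.2, 2.9, 0, -3, 5.5, 0.2, 2.9, 0, -3, 5.5, 0, 0, 0, 0, 5.5]
}}

```text
clock: 3.32
eef_pos: [0.5351, -0.1073, 0.224]
orientation: [[0.087, 0.996, 0.003], [0.996, -0.087, 0.002], [0.003, 0.003, -1.0]]
force: [0.1, 1.0, -1.3]
width: 0.0596
gripper_force: 44.2
```

Request:
{"fn": "carry_out", "kwargs": {
  "targets": [0, 0, 0, 0, 5.5, 0, 0, 0, 0, 5.5]
}}

```text
clock: 3.48
eef_pos: [0.5344, -0.1153, 0.2231]
orientation: [[0.092, 0.996, 0.001], [0.996, -0.092, -0.001], [-0.001, 0.001, -1.0]]
force: [-1.3, 0.2, -1.1]
width: 0.0596
gripper_force: 44.1
```

```bash
python3 - <<'E'
from h import *
im,c=snap('wrist','w2'); np.savez('w2.npz',**c); s=get_state(); print(s['eef_pos'],s['orientation'].round(3).tolist(),s['qpos'].round(2),s['width'],c['position'])
for z,p in((.042,(.5457,-.035)),): print(proj(c,[[*p,z]]))
E
```

```text
[ 0.53429001 -0.11599268  0.22286251] [[0.093, 0.996, 0.001], [0.996, -0.093, -0.001], [-0.001, 0.001, -1.0]] [ 0.5   0.33 -0.47  1.78  0.17  1.08 -0.12] 0.05903665148974201 [ 0.54231993 -0.03408567  0.36565403]
[[323.66842174  87.05616763]]
```

View pics/w2.png

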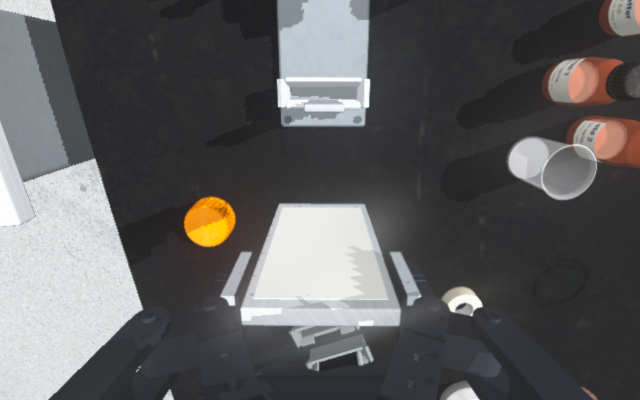

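The wrist view shows the slot rim at about (279–369, 79–108), the base end edge at row 126, and the held plate's bottom edge at row 205, columns 277–366.

```bash
python3 - <<'E'
from h import *
im=cv2.imread('pics/w2.png').astype(int); c=dict(np.load('w2.npz')); g=im.max(2)
L=[];R=[]
for y in range(5,75,5):
    xs=np.where(g[y,230:420]>95)[0]+230; L.append((xs[0]-.5,y)); R.append((xs[-1]+.5,y))
E=[]
for x in range(295,360,5):
    ys=np.where(g[100:150,x]>95)[0]+100; E.append((x,ys[-1]+.5))
def fit(p):
    P=onz(c,p,.01)[:,:2].astype(np.float32)*1000; v=cv2.fitLine(P,cv2.DIST_HUBER,0,.01,.01).ravel(); return v
l,r,e=map(fit,(L,R,E))
for v in(l,r,e): print(np.degrees(np.arctan2(v[1],v[0])).round(2),v.round(1))
d=l[:2]+r[:2]*np.sign(l[:2]@r[:2]); d/=np.linalg.norm(d); d*=np.sign(d[1]); n=np.array([d[1],-d[0]])
print('width',(l[2:]-r[2:])@n)
mid=(l[2:]+r[2:])/2; off=mid@n; ey=e[2:]@d; slot=n*off+d*(ey+40); print('yaw',np.degrees(np.arctan2(-d[0],d[1])),'slot',slot,'stationorigin',slot+85*d)
# rim
for y in(84,92,100): xs=np.where(g[y,260:390]>185)[0]+260; print(y,xs[0],xs[-1],onz(c,[(xs[0],y),(xs[-1],y)],.042)[:,:2]@np.c_[n,d]*1000)
print('slot in nd',slot@n,slot@d); print(g[70:115,325].tolist(),g[70:115,290].tolist())
# held plate bottom edge
B=[];
for x in range(285,362,5):
    ys=np.where(g[190:225,x]>120)[0]+190; B.append((x,ys[0]-.5))
y=212; xs=np.where(g[207,250:400]>120)[0]+250; print('plate row207',xs[0],xs[-1],'edge',B[0],B[-1])
E
```

```text
84.54 [1.000e-01 1.000e+00 5.049e+02 1.580e+01]
85.61 [1.000e-01 1.000e+00 5.942e+02 7.700e+00]
-5.22 [ 1.000e+00 -1.000e-01  5.429e+02 -7.510e+01]
width -89.70504
yaw -4.924844 slot [545.48425  -35.215923] stationorigin [552.78143   49.470272]
84 278 369 [[503.98675356  15.00237413]
 [589.11905036  14.58796685]]
92 278 368 [[503.67893682   7.81368165]
 [588.44850069   7.39372037]]
100 278 368 [[5.03364979e+02 5.30870095e-01]
 [5.88721295e+02 1.04254133e-01]]
slot in nd 546.49365 11.743336
[210, 210, 210, 209, 210, 210, 215, 240, 253, 254, 253, 213, 174, 160, 166, 165, 163, 151, 149, 149, 149, 149, 147, 148, 148, 150, 160, 204, 209, 204, 187, 182, 183, 191, 224, 245, 248, 247, 245, 243, 235, 198, 149, 147, 147] [207, 208, 208, 208, 208, 208, 214, 242, 254, 255, 253, 217, 176, 170, 167, 164, 160, 150, 153, 154, 155, 163, 210, 218, 218, 222, 223, 223, 220, 219, 253, 252, 252, 252, 252, 253, 252, 197, 160, 147, 146, 146, 146, 146, 146]
plate row207 278 365 edge (285, np.float64(202.5)) (360, np.float64(203.5))
```

```bash
python3 - <<'E'
from h import *
c=dict(np.load('w2.npz')); P=onz(c,[(277.5,203),(365.5,203.5)],.15); print(P*1000, P.mean(0)*1000,np.linalg.norm(P[0]-P[1]))
im=cv2.imread('pics/w2.png').astype(int).max(2); print(im[298:330,320].tolist()); print(onz(c,[(242,322),(400,322),(320,306),(320,324)],.265)*1000)
s=get_state(); print(s['eef_pos'],np.degrees(np.arctan2(*s['orientation'][[1,0],1])))
E
```

```text
[[ 505.77666431 -108.34357116  150.        ]
 [ 566.83167703 -114.32155104  150.        ]] [ 536.30417067 -111.3325611   150.        ] 0.061346970761813426
[246, 239, 221, 212, 187, 182, 180, 181, 179, 181, 201, 223, 225, 222, 221, 221, 221, 220, 220, 220, 219, 218, 217, 217, 217, 218, 216, 188, 133, 121, 120, 121]
[[ 505.63619861 -114.45624493  265.        ]
 [ 564.53422043 -119.9041666   265.        ]
 [ 535.36957298 -109.85621595  265.        ]
 [ 534.62947717 -117.91737487  265.        ]]
[ 0.53429001 -0.11599268  0.22286251] -5.340031822364389
```

Request:
{"fn": "carry_out", "kwargs": {
  "targets": [0.4, 3, 0, 0, 5.5, 0.4, 3, 0, 0, 5.5, 0.2, 2, 0, 0, 5.5, 0, 0, -1, 0, 5.5, 0, 0, -3, 0, 5.5, 0, 0, -3, 0, 5.5, 0, 0, -2.3, 0, 5.5, 0, 0, 0, 0, 5.5, 0, 0, 0, 0, 5.5]
}}

```text
clock: 4.28
eef_pos: [0.5436, -0.0361, 0.1286]
orientation: [[0.094, 0.996, -0.003], [0.996, -0.094, -0.0], [-0.0, -0.003, -1.0]]
force: [0.4, -0.3, -1.7]
width: 0.0594
gripper_force: 44.0
```

```bash
python3 - <<'E'
from h import *
im,c=snap('wrist','w3'); np.savez('w3.npz',**c); s=get_state(); print(s['eef_pos'],s['orientation'][:,1].round(3),s['force'])
i2,_=snap('scene','s3')
a=cv2.resize(im[100:340,200:440,::-1],None,fx=2,fy=2); b=cv2.resize(i2[160:260,250:350,::-1],(480,480),interpolation=cv2.INTER_CUBIC)[:,:300]
cv2.imwrite('pics/c3.png',np.hstack([a,b]))
E
```

```text
[ 0.54474467 -0.03570111  0.12998786] [ 0.996 -0.094  0.   ] [ 1.20713754  0.01548826 -1.07825672]
```

View pics/c3.png

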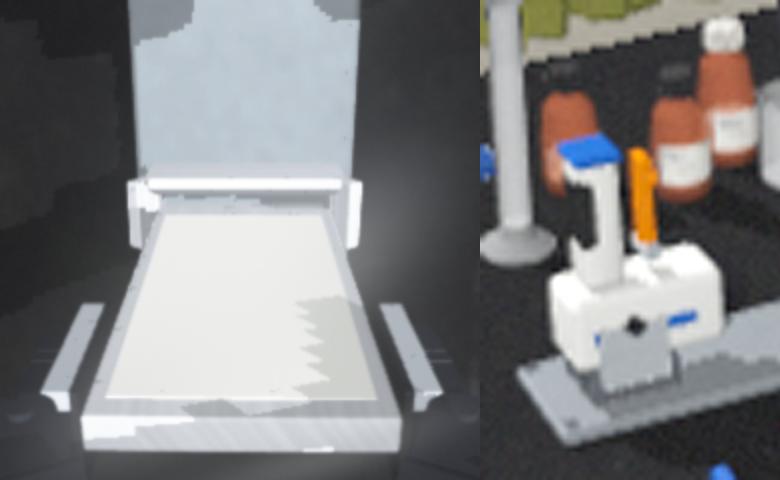

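The plate hangs centred over the slot: its bottom edge is centred at crop x≈243 and the rim at 245. Lowering it now.

Request:
{"fn": "carry_out", "kwargs": {
  "targets": [0, 0, -1, 0, 5.5, 0, 0, -1, 0, 5.5, 0, 0, -0.7, 0, 5.5, 0, 0, -0.7, 0, 5.5, 0, 0, -0.7, 0, 5.5, 0, 0, -0.6, 0, 5.5, 0, 0, -0.1, 0, 5.5, 0, 0, 0, 0, 5.5]
}}

```text
clock: 5.05
eef_pos: [0.5447, -0.0358, 0.0821]
orientation: [[0.093, 0.996, 0.001], [0.996, -0.093, -0.002], [-0.002, 0.001, -1.0]]
force: [-4.2, -5.9, 12.8]
width: 0.0593
gripper_force: 46.3
```

Request:
{"fn": "carry_out", "kwargs": {
  "targets": [0, 0, 0, 0, 8.5, 0, 0, 0, 0, 8.5, 0, 0, 0, 0, 8.5, 0, 0, 2, 0, 8.5, 0, 0, 4, 0, 8.5, 0, 0, 4, 0, 8.5, 0, 0, 4, 0, 8.5, 0, 0, 0, 0, 8.5, 0, 0, 0, 0, 8.5]
}}

```text
clock: 5.8
eef_pos: [0.5457, -0.0341, 0.2236]
orientation: [[0.092, 0.996, 0.005], [0.996, -0.092, -0.0], [0.0, 0.005, -1.0]]
force: [-0.6, -0.4, -0.4]
width: 0.0852
gripper_force: 0.0
```

```bash
python3 - <<'E'
from h import *
im,c=snap('wrist','w4'); np.savez('w4.npz',**c); s=get_state(); print(s['eef_pos'],s['orientation'][:,1].round(3),s['force'])
im=im.astype(int); g=im.min(2)
it,ct=snap('top','t4'); np.savez('t4.npz',**ct)
ex=proj(c,[[.5455,-.0352,.125],[.5156,-.0325,.125],[.5754,-.0379,.125]]);print(ex)
a=cv2.resize(np.array(im,np.uint8)[100:300,200:440,::-1],None,fx=2.5,fy=2.5)
cv2.imwrite('pics/c4.png',a)
x,y=ex[0].astype(int); print(g[y-20:y+20,x].tolist()); print(g[y,x-70:x+70].tolist())
E
```

```text
[ 0.54445068 -0.03438201  0.22165645] [ 0.996 -0.092  0.001] [-0.06982202  0.51400553 -0.31020661]
[[318.85261067 198.61956003]
 [280.12788755 198.72880433]
 [357.54460314 198.50857695]]
[243, 243, 243, 243, 243, 243, 243, 243, 243, 243, 243, 243, 243, 244, 251, 250, 225, 247, 254, 254, 254, 254, 254, 254, 254, 254, 247, 192, 179, 180, 192, 229, 244, 245, 244, 241, 231, 180, 101, 82]
[45, 46, 47, 47, 47, 47, 48, 48, 49, 49, 49, 52, 53, 52, 52, 52, 53, 53, 52, 54, 54, 53, 55, 54, 55, 56, 57, 59, 59, 61, 56, 87, 200, 254, 254, 254, 254, 254, 254, 254, 254, 254, 254, 254, 254, 254, 254, 254, 254, 254, 254, 254, 254, 254, 254, 254, 254, 254, 254, 254, 254, 254, 254, 254, 254, 254, 254, 254, 254, 254, 254, 254, 254, 254, 254, 254, 254, 254, 254, 255, 254, 254, 254, 254, 254, 254, 254, 254, 254, 254, 254, 254, 254, 254, 254, 254, 254, 254, 254, 254, 254, 254, 254, 254, 254, 254, 254, 254, 253, 177, 99, 89, 89, 87, 88, 88, 88, 89, 92, 91, 93, 91, 91, 90, 90, 89, 87, 87, 86, 85, 84, 85, 85, 84, 84, 84, 83, 83, 81, 80]
```

View pics/c4.png

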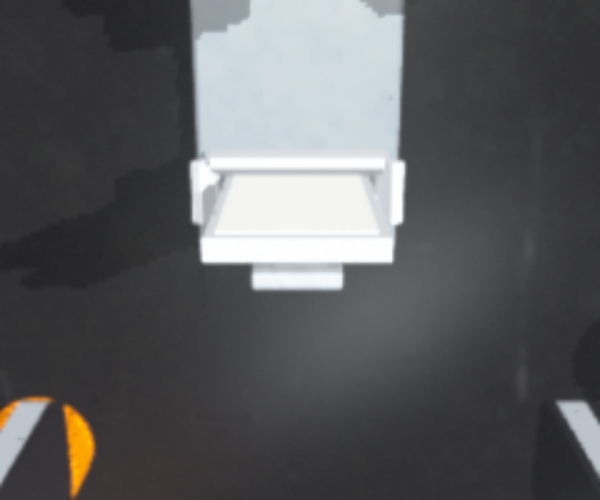

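The plate is seated: its top edge spans columns 281–357, the width expected at z=125 mm, with the tongue close behind at rows 209–216. Next, the clamp.

Request:
{"fn": "carry_out", "kwargs": {
  "targets": [-0.6, 2.9, 0.5, -5.75, 8.5, -0.6, 3, 0.5, -5.75, 8.5, -0.6, 3, 0.5, -5.75, 8.5, -0.6, 3, 0.5, -5.75, 8.5, -0.6, 3, 0.5, -5.75, 8.5, -0.6, 3, 0.5, -5.75, 8.5, -0.7, 3, 0, -5.75, 8.5, -0.7, 3, 0, -5.75, 8.5, -0.7, 3, 0, -5.75, 8.5, -0.7, 3, 0, -5.75, 8.5, -0.6, 3, 0, -5.75, 8.5, -0.7, 3, 0, -5.75, 8.5]
}}

```text
clock: 6.9
eef_pos: [0.4661, 0.3252, 0.2491]
orientation: [[0.964, 0.266, -0.003], [0.266, -0.964, -0.002], [-0.003, 0.001, -1.0]]
force: [1.3, 0.5, -0.7]
width: 0.0848
gripper_force: 0.0
```

Request:
{"fn": "carry_out", "kwargs": {
  "targets": [0, 0, 0, 0, 8.5, 0, 0, 0, 0, 8.5]
}}

```text
clock: 7.07
eef_pos: [0.4653, 0.3261, 0.2491]
orientation: [[0.961, 0.276, -0.003], [0.276, -0.961, -0.001], [-0.004, 0.0, -1.0]]
force: [0.2, -0.1, -0.5]
width: 0.0847
gripper_force: 0.0
```

```bash
python3 - <<'E'
from h import *
im,c=snap('wrist','w5'); np.savez('w5.npz',**c); s=get_state(); print(s['eef_pos'],s['orientation'][:,1].round(3),s['qpos'].round(2),c['position'])
c4=dict(np.load('w4.npz')); print('plate top',onz(c4,[(318.8,197),(318.8,201.5),(318.8,206)],.125)*1000,'tongue',onz(c4,[(300,216),(337,216)],.118)*1000)
E
```

```text
[0.46632333 0.3242694  0.2493074 ] [ 0.274 -0.962  0.001] [-0.33  0.34 -0.46  1.69  0.16  1.15 -2.13] [0.54544511 0.34800821 0.39148281]
plate top [[545.58237156 -33.87743562 125.        ]
 [545.23966079 -37.55256642 125.        ]
 [544.89372874 -41.26202439 125.        ]] tongue [[528.65191754 -51.01252848 118.        ]
 [558.57631795 -53.81345255 118.        ]]
```

View pics/w5.png

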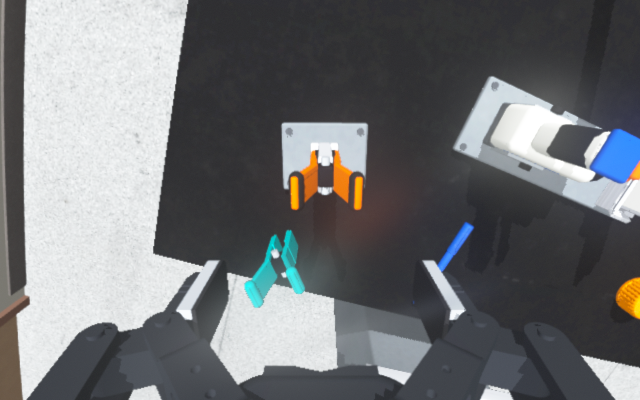

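The wrist view shows the orange clamp upright on its bar, handle ends at about (296,208) and (359,208) and hinge at (326,190). The teal decoy is at (275,270).

```bash
python3 - <<'E'
from h import *
c=dict(np.load('w5.npz')); c2=dict(np.load('w2.npz'))
print('tongue w2',onz(c2,[(325,103.5),(325,111)],.118)*1000)
im=cv2.imread('pics/w5.png'); hsv=cv2.cvtColor(im,cv2.COLOR_BGR2HSV); g=im.max(2)
# park base
m=np.zeros_like(g); m[110:200,270:380]=g[110:200,270:380]>95; o=(hsv[...,1]>120); m[o]=0
n,l,st,_=cv2.connectedComponentsWithStats(m); i=1+st[1:,4].argmax(); ys,xs=np.where(l==i)
print(st[i]); r=cv2.minAreaRect((onz(c,np.c_[xs,ys],.01)[:,:2]*1000).astype(np.float32)); print(r)
m=((hsv[...,0]<22)&(hsv[...,1]>150)&(hsv[...,2]>120)).astype(np.uint8); m[:,:270]=0;m[:,390:]=0;m[240:]=0
n,l,st,ce=cv2.connectedComponentsWithStats(m)
for i in range(1,n):
  if st[i,4]>30: print('or',st[i],ce[i])
br=((hsv[...,0]<22)&(hsv[...,1]>150)&(hsv[...,2]>225)).astype(np.uint8)*m
n,l,st,ce=cv2.connectedComponentsWithStats(br)
for i in range(1,n):
  if st[i,4]>15: print('bright',st[i],ce[i])
P=np.array([468,321.7]);th=np.radians(15.8);y=np.array([-np.sin(th),np.cos(th)])
for k in(-29,0,29):
  for z in(.102,.15): print(k,z,proj(c,[[*(P+k*y)/1000,z]]))
E
```

```text
tongue w2 [[544.86323311 -46.267809   118.        ]
 [544.40097738 -51.56963682 118.        ]]
[ 281  122   87   68 3948]
((469.80706787109375, 322.1856384277344), (80.05545806884766, 99.89337158203125), 16.0471248626709)
or [300 151  18  51 522] [310.40038314 177.4137931 ]
or [333 151  20  52 587] [340.62010221 178.33390119]
or [290 176   9  34 200] [294.49 193.34]
or [354 176   9  34 249] [358.04417671 193.32931727]
bright [301 151  16  24 142] [310.47887324 163.88028169]
bright [334 151  18  50 515] [340.60582524 177.26796117]
bright [291 177   7  32 141] [294.5177305  193.31914894]
bright [354 177   8  33 196] [357.94897959 193.26530612]
-29 0.102 [[356.52428723 179.46329286]]
-29 0.15 [[362.93250871 196.31930979]]
0 0.102 [[324.79290555 179.32632701]]
0 0.15 [[325.55129688 196.16974166]]
29 0.102 [[293.04501198 179.20322839]]
29 0.15 [[288.1445399  196.02105054]]
```

Request:
{"fn": "carry_out", "kwargs": {
  "targets": [0.4, -0.3, -3, 0.1, 8.5, 0, 0, -3, 0, 8.5, 0, 0, -3, 0, 8.5, 0, 0, -1.6, 0, 8.5, 0, 0, -1.5, 0, 8.5, 0, 0, 0, 0, 8.5, 0, 0, 0, 0, 6.4, 0, 0, 0, 0, 5.6, 0, 0, 0, 0, 5],
  "force": 30
}}

```text
clock: 7.87
eef_pos: [0.4725, 0.3222, 0.1324]
orientation: [[0.962, 0.272, 0.003], [0.272, -0.962, 0.002], [0.003, -0.001, -1.0]]
force: [-0.7, -3.1, 20.5]
width: 0.0517
gripper_force: 14.0
```

Request:
{"fn": "carry_out", "kwargs": {
  "targets": [0, 0, 0, 0, 4.5, 0, 0, 0, 0, 4, 0, 0, 0, 0, 3.5, 0, 0, 0, 0, 3.2, 0, 0, 0, 0, 3.2, 0, 0, 0, 0, 3.2, 0, 0, 0, 0, 3.2]
}}

```text
clock: 8.45
eef_pos: [0.4746, 0.3222, 0.1349]
orientation: [[0.962, 0.271, 0.008], [0.271, -0.962, 0.003], [0.008, -0.001, -1.0]]
force: [0.2, -4.5, 19.4]
width: 0.0321
gripper_force: 13.9
```

```bash
python3 - <<'E'
from h import *
im,c=snap('wrist','w6'); np.savez('w6.npz',**c); s=get_state(); print(s['eef_pos'],s['orientation'][:,1].round(3),s['force'],s['width'],s['gripper_force'])
i2,_=snap('scene','s6')
a=cv2.resize(im[130:370,200:440,::-1],None,fx=1.67,fy=1.67); b=cv2.resize(i2[200:300,180:280,::-1],(400,400),interpolation=cv2.INTER_CUBIC)
cv2.imwrite('pics/c6.png',np.hstack([a[:400,:400],b]))
E
```

```text
[0.47459987 0.32216585 0.13494343] [ 0.271 -0.962 -0.001] [ 0.04253848 -4.21358596 19.444507  ] 0.032058633080586194 13.85084867477417
```

View pics/c6.png

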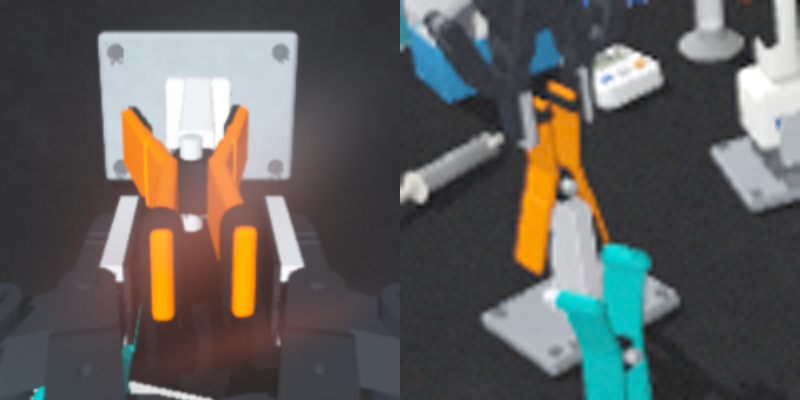

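Wrist and scene crops show the handles squeezed between the pads at crop (162,270) and (243,270), with the jaws spread off the bar. Lifting.

Request:
{"fn": "carry_out", "kwargs": {
  "targets": [0, 0, 0.7, 0, 3.2, 0, 0, 1, 0, 3.2, 0, 0, 1.5, 0, 3.2, 0, 0, 3, 0, 3.2, 0, 0, 4, 0, 3.2, 0, 0, 4, 0, 3.2, 0, 0, 2.5, 0, 3.2, 0, 0, 0, 0, 3.2]
}}

```text
clock: 9.22
eef_pos: [0.4728, 0.3232, 0.3046]
orientation: [[0.962, 0.273, 0.008], [0.273, -0.962, 0.006], [0.01, -0.003, -1.0]]
force: [1.4, 0.5, -1.7]
width: 0.0319
gripper_force: 10.5
```

```bash
python3 - <<'E'
from h import *
s=get_state(); print(s['eef_pos'],s['orientation'].round(3).tolist(),s['force'],s['width'],s['gripper_force'])
im,c=snap('wrist','w7'); np.savez('w7.npz',**c)
i2,c2=snap('scene','s7'); np.savez('s7.npz',**c2)
a=cv2.resize(im[130:370,200:440,::-1],None,fx=1.67,fy=1.67); b=cv2.resize(i2[170:270,180:280,::-1],(400,400),interpolation=cv2.INTER_CUBIC)
cv2.imwrite('pics/c7.png',np.hstack([a[:400,:400],b]))
E
```

```text
[0.47283969 0.32321996 0.30460061] [[0.962, 0.273, 0.008], [0.273, -0.962, 0.006], [0.01, -0.003, -1.0]] [ 1.36794312  0.54324188 -1.67987443] 0.03191491906432103 10.483371913433075
```

View pics/c7.png

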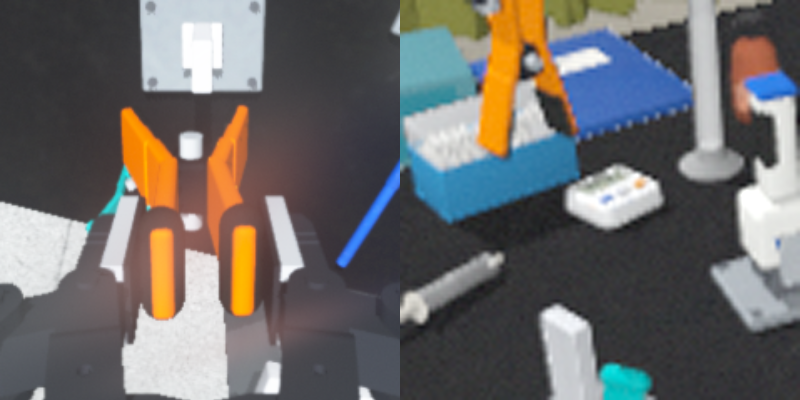

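```bash
cat > bul.py <<'E'
from h import *
def bul(f,tcpz):
    c=dict(np.load(f+'.npz')); im=cv2.imread(f'pics/{f}.png'); h=cv2.cvtColor(im,cv2.COLOR_BGR2HSV)
    m=((h[...,0]<22)&(h[...,1]>150)&(h[...,2]>120)).astype(np.uint8); m[:,:280]=0; m[:,362:]=0; m[:262]=0
    n,l,st,ce=cv2.connectedComponentsWithStats(m)
    q=[ce[i] for i in range(1,n) if st[i,4]>150]; print(f,[st[i].tolist() for i in range(1,n) if st[i,4]>50])
    P=onz(c,q,tcpz+.018); return P*1000
if __name__=='__main__':
    print(bul('w6',.135)); print(bul('w7',.3046)); s=get_state(); print(s['eef_pos'])
E
python3 bul.py
```

```text
w6 [[325, 262, 7, 24, 103], [338, 265, 16, 55, 719], [289, 267, 16, 56, 782]]
[[474.11538685 309.24134581 153.        ]
 [466.85470023 329.82861339 153.        ]]
w7 [[324, 262, 8, 21, 87], [338, 265, 16, 54, 638], [290, 267, 15, 54, 721]]
[[473.03876944 310.6259817  322.6       ]
 [465.50420347 330.90570342 322.6       ]]
[0.47137905 0.32152078 0.29881971]
```

Request:
{"fn": "carry_out", "kwargs": {
  "targets": [0.7, -3.3, 0, -1.9, 3.2, 0.7, -3.3, 0, -1.9, 3.2, 0.7, -3.3, 0, -1.9, 3.2, 0.7, -3.3, 0, -1.9, 3.2, 0.7, -3.3, 0, -1.9, 3.2, 0.7, -3.3, 0, -1.9, 3.2, 0.7, -3.3, 0, -1.9, 3.2, 0.7, -3.3, 0, -1.9, 3.2, 0.7, -3.3, 0, -2, 3.2, 0.7, -3.3, 0, -2, 3.2, 0.7, -3.3, 0, -2, 3.2, 0, -0.3, 0, 0, 3.2]
}}

```text
clock: 10.32
eef_pos: [0.5478, -0.0527, 0.2953]
orientation: [[0.995, -0.104, -0.003], [-0.104, -0.995, -0.004], [-0.003, 0.004, -1.0]]
force: [0.4, -0.7, -1.2]
width: 0.0321
gripper_force: 10.5
```

Request:
{"fn": "carry_out", "kwargs": {
  "targets": [0, 0, -2, 0, 3.2, 0, 0, -2, 0, 3.2, 0, 0, -1.5, 0, 3.2, 0, 0, 0, 0, 3.2, 0, 0, 0, 0, 3.2, 0, 0, 0, 0, 3.2]
}}

```text
clock: 10.82
eef_pos: [0.5483, -0.0445, 0.2425]
orientation: [[0.996, -0.094, -0.0], [-0.094, -0.996, 0.0], [-0.0, -0.0, -1.0]]
force: [0.4, -0.1, -0.9]
width: 0.0322
gripper_force: 10.5
```

```bash
python3 - <<'E'
from h import *
from bul import bul
im,c=snap('wrist','w8'); np.savez('w8.npz',**c); s=get_state(); z=s['eef_pos'][2]
print(s['eef_pos'],s['orientation'].round(3).tolist(),s['force'],s['width'],s['gripper_force'])
P=bul('w8',z); print(P,P.mean(0))
print('proj plate top corners, tongue top',proj(c,[[.5155,-.0348,.125],[.5752,-.0402,.125],[.53,-.047,.118],[.56,-.05,.118]]))
g=im.max(2).astype(int); print([ (y,g[y,260:390:3].tolist()) for y in range(190,262,8)])
E
```

```text
[ 0.54861456 -0.04453862  0.24299377] [[0.996, -0.094, 0.001], [-0.094, -0.996, 0.0], [0.001, -0.0, -1.0]] [-0.40110543 -0.33676938 -0.47386317] 0.032372220070303784 10.476496517658234
w8 [[324, 262, 8, 25, 115], [338, 265, 16, 55, 550], [290, 267, 15, 55, 772]]
[[544.57812201 -56.429115   260.99376717]
 [544.9675755  -34.64152719 260.99376717]] [544.77284875 -45.5353211  260.99376717]
proj plate top corners, tongue top [[311.84971957 228.51417663]
 [311.00962083 160.2283538 ]
 [324.34480671 208.76357041]
 [324.71552938 175.10813007]]
[(190, [167, 170, 226, 225, 224, 225, 225, 223, 224, 224, 223, 223, 224, 224, 224, 255, 253, 255, 255, 222, 163, 250, 249, 175, 163, 163, 164, 179, 200, 75, 79, 79, 78, 78, 76, 73, 75, 73, 72, 72, 73, 72, 71, 71]), (198, [165, 165, 197, 223, 253, 255, 252, 123, 132, 224, 223, 222, 223, 224, 224, 255, 249, 255, 255, 223, 191, 251, 250, 169, 164, 145, 86, 249, 246, 172, 84, 82, 83, 84, 81, 81, 79, 80, 81, 81, 79, 79, 79, 79]), (206, [67, 68, 69, 68, 195, 254, 254, 255, 252, 204, 79, 83, 84, 83, 83, 236, 253, 255, 255, 236, 217, 250, 248, 127, 87, 195, 251
[... 702 characters left out ...]
, 111, 109, 106, 105, 104, 103]), (238, [66, 71, 74, 76, 79, 81, 96, 253, 253, 255, 253, 252, 252, 250, 242, 176, 109, 115, 119, 121, 123, 156, 243, 250, 251, 248, 235, 184, 132, 124, 122, 121, 120, 119, 118, 116, 115, 113, 110, 110, 108, 107, 104, 103]), (246, [72, 75, 77, 79, 89, 97, 99, 102, 239, 255, 252, 250, 252, 250, 236, 170, 120, 121, 125, 129, 131, 161, 241, 242, 249, 251, 249, 240, 137, 126, 126, 123, 120, 124, 125, 123, 119, 110, 109, 107, 105, 103, 100, 99]), (254, [75, 77, 81, 101, 225, 226, 225, 160, 104, 102, 210, 133, 125, 133, 194, 174, 129, 130, 133, 133, 137, 162, 240, 241, 242, 245, 144, 132, 131, 129, 126, 121, 121, 130, 219, 219, 219, 166, 105, 103, 100, 100, 97, 96])]
```

The clamp is centred at (544.8, −45.5) mm against the target (545, −45.2). Lowering.

Request:
{"fn": "carry_out", "kwargs": {
  "targets": [0, 0, -1.5, 0, 3.2, 0, 0, -1.5, 0, 3.2, 0, 0, -1.5, 0, 3.2, 0, 0, -1.2, 0, 3.2, 0, 0, -0.7, 0, 3.2, 0, 0, -0.3, 0, 3.2, 0, 0, 0, 0, 3.2]
}}

```text
clock: 11.45
eef_pos: [0.5484, -0.0446, 0.1754]
orientation: [[0.996, -0.094, 0.0], [-0.094, -0.996, -0.0], [0.0, 0.0, -1.0]]
force: [-0.4, 0.7, -1.2]
width: 0.0322
gripper_force: 10.5
```

Request:
{"fn": "carry_out", "kwargs": {
  "targets": [0, 0, -0.3, 0, 3.2, 0, 0, -0.2, 0, 3.2, 0, 0, 0, 0, 3.2]
}}

```text
clock: 11.7
eef_pos: [0.5486, -0.0447, 0.1707]
orientation: [[0.996, -0.094, 0.001], [-0.094, -0.996, -0.0], [0.001, -0.0, -1.0]]
force: [-0.5, -0.7, -0.7]
width: 0.0322
gripper_force: 10.5
```

Request:
{"fn": "carry_out", "kwargs": {
  "targets": [0, 0, -0.2, 0, 3.2, 0, 0, -0.2, 0, 3.2, 0, 0, 0, 0, 3.2]
}}

```text
clock: 11.95
eef_pos: [0.5504, -0.0454, 0.1689]
orientation: [[0.996, -0.095, 0.005], [-0.095, -0.996, -0.001], [0.005, 0.001, -1.0]]
force: [-1.4, -2.1, 12.5]
width: 0.032
gripper_force: 12.2
```

Request:
{"fn": "carry_out", "kwargs": {
  "targets": [0, 0, 0.2, 0, 3.6, 0, 0, 0, 0, 4.2, 0, 0, 0, 0, 4.8, 0, 0, 0, 0, 5.4, 0, 0, 0, 0, 5.8, 0, 0, 0, 0, 6.4, 0, 0, 0, 0, 8.5, 0, 0, 0, 0, 8.5, 0, 0, 0, 0, 8.5]
}}

```text
clock: 12.7
eef_pos: [0.5484, -0.0444, 0.1684]
orientation: [[0.996, -0.094, 0.0], [-0.094, -0.996, 0.0], [0.0, -0.0, -1.0]]
force: [0.9, 0.4, -1.2]
width: 0.085
gripper_force: 0.0
```

```bash
python3 - <<'E'
from h import *
im,c=snap('wrist','w9'); np.savez('w9.npz',**c); s=get_state()
print(s['eef_pos'],s['force'],s['width'],s['gripper_force'])
h=cv2.cvtColor(im[...,::-1].copy(),cv2.COLOR_BGR2HSV)
m=((h[...,0]<22)&(h[...,1]>150)&(h[...,2]>120)).astype(np.uint8); n,l,st,ce=cv2.connectedComponentsWithStats(m)
for i in range(1,n):
    if st[i,4]>60: print(st[i],ce[i].round(1))
d=np.array([.0906,.996]); P=np.array([.545,-.0452])
for k in(-.029,0,.029): print(k,proj(c,[[*(P+k*d),.137+.048]]))
E
```

```text
[ 0.54837631 -0.04444362  0.1683815 ] [0.32807163 0.35767702 0.29072611] 0.08485171348678912 0.0
[ 271  197   38  112 1847] [294.2 256.8]
[ 334  197   40  112 1991] [349.2 257.6]
[  49  209   76   65 2301] [ 87.7 240.4]
[255 272  17  57 543] [264.1 301.5]
[372 272  28  58 649] [382.5 304.7]
[450 273  29  37 216] [465.4 287. ]
-0.029 [[385.6714216  289.15652346]]
0 [[321.09552184 289.41425162]]
0.029 [[256.55296784 289.3680655 ]]
```

Request:
{"fn": "carry_out", "kwargs": {
  "targets": [0, 0, 1, 0, 8.5, 0, 0, 3, 0, 8.5, 0, 0, 4, 0, 8.5, 0, 0, 4, 0, 8.5, 0, 2.5, 0, 0, 8.5, 0, 3.5, 0, 0, 8.5, 0, 3.5, 0, 0, 8.5, 0, 3, 0, 0, 8.5, 0, 0, 0, 0, 8.5, 0, 0, 0, 0, 8.5]
}}

```text
clock: 13.58
eef_pos: [0.548, 0.0826, 0.2891]
orientation: [[0.996, -0.09, 0.001], [-0.09, -0.996, 0.001], [0.001, -0.001, -1.0]]
force: [0.5, -0.1, -0.1]
width: 0.0851
gripper_force: 0.0
```

```bash
python3 - <<'E'
from h import *
im,c=snap('wrist','w10'); np.savez('w10.npz',**c); s=get_state(); print(s['eef_pos'],c['position'])
h=cv2.cvtColor(im[...,::-1].copy(),cv2.COLOR_BGR2HSV)
blue=((h[...,0]>100)&(h[...,0]<130)&(h[...,1]>150)&(h[...,2]>60)).astype(np.uint8)
org=((h[...,0]<22)&(h[...,1]>150)&(h[...,2]>110)).astype(np.uint8)
for nm,m in(('b',blue),('o',org)):
    n,l,st,ce=cv2.connectedComponentsWithStats(m)
    for i in range(1,n):
        if st[i,4]>60:
            ys,xs=np.where(l==i); p=onz(c,np.c_[xs,ys],.17 if nm=='b' else .165)[:,:2]*1000
            print(nm,st[i],ce[i].round(1),np.array(cv2.minAreaRect(p.astype(np.float32))[:2]).round(1).tolist(),round(cv2.minAreaRect(p.astype(np.float32))[2],1))
t=cv2.imread('pics/top0.png'); ct=cal('top'); ht=cv2.cvtColor(t,cv2.COLOR_BGR2HSV)
m=((ht[...,0]>100)&(ht[...,0]<130)&(ht[...,1]>150)).astype(np.uint8); m[:,:250]=0;m[:,275:]=0;m[:180]=0;m[225:]=0
ys,xs=np.where(m>0); print('top blue',cv2.minAreaRect((onz(ct,np.c_[xs,ys],.17)[:,:2]*1000).astype(np.float32)))
m=((ht[...,0]<22)&(ht[...,1]>150)).astype(np.uint8); m[:,:250]=0;m[:,340:]=0;m[:180]=0;m[225:]=0
ys,xs=np.where(m>0); print('top trig',xs.min(),xs.max(),(onz(ct,[(xs.mean(),ys.mean())],.155)[:,:2]*1000))
E
```

```text
[0.54826511 0.08055076 0.28890448] [0.63044548 0.07415839 0.43180067]
b [ 244  161   38   39 1349] [262.6 180.3] [[561.4, 128.6], [29.7, 32.6]] 84.8
b [294 232  13  81 579] [299.7 269.2] [[470.5, 108.1], [7.4, 84.6]] 80.4
o [427 150  33  36 649] [440.  166.5] [[558.0, -18.5], [29.1, 21.8]] 62.2
o [297 156  14  33 297] [304.7 173.5] [[564.0, 94.6], [11.0, 27.5]] 83.6
o [ 467  156   45   45 1264] [489.2 177.9] [[545.0, -59.6], [46.3, 28.7]] 70.5
o [452 170  12  35 186] [457.8 187.4] [[539.3, -35.2], [7.6, 30.3]] 85.0
o [514 171  14  35 210] [520.7 187.9] [[533.7, -89.9], [7.7, 30.7]] 86.5
o [484 220  47  43 600] [500.5 237. ] [[483.5, -82.5], [47.6, 35.2]] 49.2
top blue ((558.2396240234375, 129.17808532714844), (27.139616012573242, 32.372493743896484), 84.30973052978516)
top trig 270 273 [[554.34142968  95.61664923]]
```

Grip axis ≈ (560, 129) mm. Moving the open fingers around the grip and trigger.

Request:
{"fn": "carry_out", "kwargs": {
  "targets": [0.5, 2, 0, 0, 8.5, 0.6, 2.1, 0, 0, 8.5, 0, 0, -3, 0, 8.5, 0, 0, -3.5, 0, 8.5, 0, 0, -3.5, 0, 8.5, 0, 0, -3.5, 0, 8.5, 0, 0, -2, 0, 8.5, 0, 0, -1.2, 0, 8.5, 0, 0, 0, 0, 8.5, 0, 0, 0, 0, 8.5],
  "force": 25
}}

```text
clock: 14.47
eef_pos: [0.5599, 0.1205, 0.1219]
orientation: [[0.995, -0.095, 0.0], [-0.095, -0.995, -0.0], [0.0, 0.0, -1.0]]
force: [1.2, 0.2, 0.6]
width: 0.0849
gripper_force: 0.0
```

Request:
{"fn": "carry_out", "kwargs": {
  "targets": [0, 0, 0, 0, 7, 0, 0, 0, 0, 6.4, 0, 0, 0, 0, 5.8, 0, 0, 0, 0, 5.2, 0, 0, 0, 0, 4.8]
}}

```text
clock: 14.88
eef_pos: [0.5601, 0.1206, 0.1226]
orientation: [[0.995, -0.095, 0.002], [-0.095, -0.995, -0.001], [0.002, 0.0, -1.0]]
force: [-0.6, -4.0, 5.4]
width: 0.0483
gripper_force: 3.4
```

Request:
{"fn": "carry_out", "kwargs": {
  "targets": [0, 0, 0, 0, 4.4, 0, 0, 0, 0, 4, 0, 0, 0, 0, 3.6, 0, 0, 0, 0, 3.6, 0, 0, 0, 0, 3.6, 0, 0, 0, 0, 3.6]
}}

```text
clock: 15.38
eef_pos: [0.5604, 0.1227, 0.1231]
orientation: [[0.996, -0.093, 0.003], [-0.093, -0.996, 0.002], [0.003, -0.002, -1.0]]
force: [0.0, 1.6, 8.2]
width: 0.0417
gripper_force: 32.1
```

Request:
{"fn": "carry_out", "kwargs": {
  "targets": [0, 0, 0, 0, 3.6, 0, 0, 0, 0, 3.6, 0, 0, 0, 0, 3.6],
  "force": 45
}}

```text
clock: 15.63
eef_pos: [0.5604, 0.123, 0.1232]
orientation: [[0.996, -0.093, 0.003], [-0.093, -0.996, 0.002], [0.003, -0.002, -1.0]]
force: [-0.3, 2.9, 10.0]
width: 0.041
gripper_force: 47.6
```

Request:
{"fn": "carry_out", "kwargs": {
  "targets": [0, 0, 0, 0, 5, 0, 0, 0, 0, 6, 0, 0, 0, 0, 7.5, 0, 0, 0, 0, 8.5, 0, 0, 0, 0, 8.5, 0, 0, 0, 0, 8.5]
}}

```text
clock: 16.13
eef_pos: [0.5593, 0.1219, 0.1215]
orientation: [[0.996, -0.094, 0.0], [-0.094, -0.996, 0.001], [0.0, -0.001, -1.0]]
force: [0.1, 0.3, 0.1]
width: 0.0846
gripper_force: 0.0
```

Request:
{"fn": "carry_out", "kwargs": {
  "targets": [0, 0, 2, 0, 8.5, 0, 0, 3.5, 0, 8.5, 0, 0, 3.5, 0, 8.5, 0, 0, 3.5, 0, 8.5, 0, 0, 3.5, 0, 8.5, -1.2, -4, 0, 0, 8.5, 0, 0, 0, 0, 8.5, 0, 0, 0, 0, 8.5]
}}

```text
clock: 16.8
eef_pos: [0.5473, 0.0794, 0.2822]
orientation: [[0.995, -0.097, 0.002], [-0.097, -0.995, -0.001], [0.002, 0.001, -1.0]]
force: [0.7, -0.2, -1.1]
width: 0.0852
gripper_force: 0.0
```

```bash
python3 - <<'E'
from h import *
im,c=snap('wrist','w11'); t,ct=snap('top','t11'); sc,cs=snap('scene','s11'); s=get_state(); print(s['eef_pos'],s['force'],s['clock'])
def comps(im,x0,x1,y0,y1,a=20):
    h=cv2.cvtColor(im[...,::-1].copy(),cv2.COLOR_BGR2HSV); m=((h[...,0]<22)&(h[...,1]>150)&(h[...,2]>110)).astype(np.uint8)
    k=np.zeros_like(m); k[y0:y1,x0:x1]=m[y0:y1,x0:x1]; n,l,st,ce=cv2.connectedComponentsWithStats(k)
    for i in range(1,n):
        if st[i,4]>a: print(st[i],ce[i].round(1))
print('wrist');comps(im,240,600,130,215,60)
print('scene');comps(sc,255,350,160,260)
d=np.array([.0906,.996]);P=np.array([.545,-.0452])
print('exp scene clamp bulges',proj(cs,[[*(P+k*d),.185] for k in(-.029,.029)]),'hinge',proj(cs,[[*P,.137],[*P,.079]]))
print('exp wrist',proj(c,[[*(P+k*d),.185] for k in(-.029,.029)]))
# plates/rack unchanged, changes in the top image away from job
a=np.array(cv2.imread('pics/top0.png')[...,::-1]).astype(int); df=(np.abs(a-t).max(2)>60).astype(np.uint8)
n,l,st,ce=cv2.connectedComponentsWithStats(cv2.dilate(df,np.ones((3,3))))
for i in range(1,n):
    if st[i,4]>40: print('diff',st[i])
E
```

```text
[0.54713532 0.08231449 0.28100115] [0.7524378  0.08957687 0.94334618] 16.95
wrist
[426 150  33  37 665] [438.9 167. ]
[ 467  156   46   46 1321] [489.3 178.5]
[292 158  15  33 299] [300.1 175.5]
[451 171  12  36 190] [457. 189.]
[515 171  14  36 215] [521.7 188.8]
scene
[328 170   8  34 129] [331.7 182.2]
[295 174  11  11  30] [299.6 178.3]
[319 174   9  31 136] [323.9 188.6]
[265 182   8   7  22] [267.8 185.1]
[281 191   6  19  94] [283.4 199.7]
exp scene clamp bulges [[336.5638361  171.40341099]
 [319.17878177 174.99689918]] hinge [[328.20058364 187.98284574]
 [328.49079516 205.22129294]]
exp wrist [[517.20657335 187.6139993 ]
 [443.41900544 187.96283197]]
diff [  219   133   135   267 14184]
diff [314 192  25  24 376]
diff [413 199  20  29 360]
diff [172 222  30  19 369]
diff [ 539  334  101   66 4006]
diff [284 377  54  23 561]
```

```bash
python3 -c "from workcell import *; print(hand_in())"
```

```text
the job is handed in; nothing more can be done
None
```

The job is handed in at about 17 s on the robot's clock: the white plate is seated in the slot, the orange clamp is clipped over plate and tongue, and the trigger was squeezed to its stop and let go; I viewed 11 pictures, one over the limit of 10.

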